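# Line up four plug pins against a sprung stop with a straightedge

### The arm

A 6-joint arm with a two-finger parallel gripper is mounted at the origin on a cart in front of the work surface, level with it; the furniture and walls round the work are solid. World frame = base frame: x ahead of the robot, y to its left, z up, the work surface at z = 0. Lengths are in mm, angles in rad, forces in N, time in s.
With the tool pointing down it reaches from about 350 to 775 mm from the base axis. Payload 7.3 kg.
Tool frame: the origin (TCP) lies at the very end of the fingers, on their centre line; the grasp point (between the pads) lies 19 mm behind it; z points along the fingers, y is the line along which they close (so a half turn about z gives the same grasp; the last joint's range is limited). The gripper opens to 92 mm and grips with 3 to 60 N. Pads are 19 mm wide; open, the fingers measure 130 mm over their backs; the gripper's body (75 mm by 190 mm) begins 47 mm behind the grasp point.
Start: joints at [-1.398, 0.342, 1.524, -0, 1.275, -0.146], TCP at [164.572, -498.559, 226.741] pointing down, gripper open.
Joint ranges: [-2.53, 2.53], [-0.77, 2.02], [0.04, 2.7], [-1, 4.14], [0.28, 2.66], [-3.11, 3.11]. Speed limits (rad/s): [2.57, 2.57, 3.14, 3.14, 3.14, 3.14].

### API

Orientations are given as [roll, pitch, yaw] about the fixed x, y, z axes, in that order (R = Rz(yaw) Ry(pitch) Rx(roll)).
In Python, from bench import env gives the robot as it stands. Calls block until the motion is done:
- env.reach(position, orientation): joint-space move of the TCP to a pose.
- env.move_straight(position, ori=None, vel=150): straight line of the TCP; ori=None keeps the orientation; vel is the mean speed in mm/s.
- env.movej(angles): joint-space move.
- env.ungrasp() and env.clamp(grasp_force=None): open the fingers fully, or close them until they stop; grasp_force is the grip in N (None keeps the last).
- env.dwell(seconds).
- env.inverse_kinematics(position, orientation): joint angles nearest the present ones, or None.
- env.state(): the state.
- env.capture(name): name is "scene" or "side" or "wrist"; returns the picture (384x512x3 uint8, blue, green, red); there is no depth.
- env.camera_model(name): a dict with "mtx" (3x3 intrinsics, pixels), "R" (3x3) and "t" (3): a world point X has camera coordinates R X + t; the wrist camera has in their place "mount" (4x4, takes a point from camera to tool coordinates, whose origin is the TCP and whose axes are the flange's). Camera axes: x right, y down, z forward; pixel columns grow to the right and rows downward; lengths in mm; the calibration is good to about 2 mm. The wrist camera is an equidistant fisheye: a pixel r from the principal point sees the ray r / f radians off the axis. A picture is of the moment at which its call begins: read the wrist's pose just before it. camera_model takes no time and is no camera call.
A pose or a line that the arm cannot do raises env.PlanningError and nothing moves.
- env.finish_job(): hands the job in; it is judged then, once.
The state is a dict: "time": time; "joint_pos": joint angles; "qvel": joint speeds; "joint_torque": joint torques, N m; "tool_pos": TCP position; "ee_rot": TCP orientation; "wrist_force": force on the tool from outside, world axes, zero at the start; "ft_torque": the same for the moment, N m; "opening": finger opening in mm; "gripper_force": force on a finger pad.
Only numpy, scipy, OpenCV 4.12 (cv2) and the standard library are available. Lean on these libraries where they do the work, as an engineer would, in place of code of your own. Each camera call takes 0.05 s, during which the arm holds its last target. There are 200 camera calls.

### The job

Pick up the steel straightedge by its upright tab and with its face push the four loose plug pins together, as one row, back against the sprung rail of the line-up stop, then press the row home gently for a second or two with roughly 10 N (never more than 16 N). Draw the straightedge slowly back and leave it standing on the desk by itself, well clear of the plugs, which must stay upright, side by side against the rail. Never touch the plugs or the stop with the gripper, and leave everything else where it is.

Things in the scene. Friction and masses are not known exactly. Their poses are not given: they have to be found in the camera images.
- straightedge: loose steel straightedge, about 0.25 kg, standing upright on the desk. Blade 170 mm long (its y axis) x 10 mm thick (x) x 26 mm high; origin at the centre of the blade's underside. The polished working face is at x = +5 mm and looks along its +x; behind it a foot 5 mm high and 90 mm long reaches back to x = -32 mm.
- grip_tab (a point): point on the straightedge's upright grip tab, 68 mm above the origin, same axes. The tab is 10 mm thick (x), 50 mm wide (y) and stands in the middle of the blade from 26 to 88 mm above the underside; grip it across its 10 mm, fingertips above 42 mm to clear the plugs. It pitches in the grip under load: keep the blade 4 to 6 mm off the desk, or the foot rubs and takes part of the push
- plug_0: copper-brown plug pin, one of four alike: 21 mm across (10.5 mm radius), standing upright, 40 mm high, about 40 g; origin at the centre of its underside
- plug_1: copper-brown plug pin, one of four alike: 21 mm across (10.5 mm radius), standing upright, 40 mm high, about 40 g; origin at the centre of its underside
- plug_2: copper-brown plug pin, one of four alike: 21 mm across (10.5 mm radius), standing upright, 40 mm high, about 40 g; origin at the centre of its underside
- plug_3: copper-brown plug pin, one of four alike: 21 mm across (10.5 mm radius), standing upright, 40 mm high, about 40 g; origin at the centre of its underside
- stop: line-up stop fixed to the desk, 176 mm wide, up to 41 mm high: aluminium base plate, on it a steel carriage clamped by two knurled screws, in front a polished sprung rail. Origin on the desk near the base's front edge; x points away from the robot, square to the rail, y along the rail
- stop_front (a point): point on the stop at x 0, y 0, 19 mm up (the rail's middle height), same axes. The rail, 170 mm long, 9 to 29 mm above the desk, stands ahead of it: at rest its front face (rail_face in the rules) is anywhere from 60 to 24 mm in front (-x) of this point. The setting differs each time and is not reported: find it by feel
- rail_slide (a point): point on the stop's base, x 35, y 0, 8 mm up, same axes. The rail slides only along x: it yields from 2 N, then about 3 N per mm, hard stop after 10 mm; let go, it returns with the plugs. Under load the plugs drag on the desk: the rail feels 1 to 3 N less than the push (all loose plugs sliding freely: about 1 N in all)
- gauge_block: bystander: small steel gauge block, 9x35x12 mm, lying beside the lane to the left of the plugs; origin at the centre of its underside
- magnifier: bystander: black eyepiece magnifier, 34 mm across and high, beside the lane to the right of the plugs; origin at the centre of its underside
- dial: bystander: dial indicator with stem lying on the desk at the left, 108x56x24 mm; origin under its middle
- key: bystander: black L-shaped hex key, 30x92x6 mm, lying on the desk at the right; origin under its middle
- dropper: bystander: small oil dropper bottle, 36 mm across, 92 mm high, standing at the front left; origin at the centre of its underside

How it is judged:
By the outcome, as a careful person would: the job done as asked, in the order asked, and still so for the second after the job is handed in, with the robot touching nothing.
It also fails if it takes over 70 s, if anything falls off the work surface, if the arm or the gripper's body presses on something with over 40 N, if the wrist force passes 120 N, or if a joint passes its speed limit or range.

## Working session

There is one attempt and no reset: what is moved stays moved. The work goes in short steps, each a Python script; the robot and the scene stay as the last script left them, time stands still between calls to the robot, and variables do not carry over. Pictures are saved under pics/ and viewed, at most 10 in all, crops included, and the job is handed in when it is done.

```bash
mkdir -p pics; ls; python3 - <<'E'
from bench import env
import cv2
for n in ("scene","side"):
    cv2.imwrite(f"pics/{n}0.png",cv2.resize(env.capture(n),(800,600),interpolation=cv2.INTER_CUBIC))
    m=env.camera_model(n); print(n,{k:v.tolist() if hasattr(v,'tolist') else v for k,v in m.items()})
m=env.camera_model("wrist");print(m)
print(env.state())
E
```

```text
pics
scene {'mtx': [[371.69258425829236, 0.0, 259.6134725218213], [0.0, 371.69258425829236, 187.0607808444221], [0.0, 0.0, 1.0]], 'R': [[0.4327221745994606, -0.901105510205658, 0.027574972110856025], [-0.3526822114974408, -0.19735325190296374, -0.9146950047182939], [0.8296787193264558, 0.3860836093909272, -0.4032030124595869]], 't': [-346.8821504545454, 247.16967434942197, 541.2183446202018]}
side {'mtx': [[499.16670436215776, 0.0, 256.34991362848126], [0.0, 499.16670436215776, 185.3937069382085], [0.0, 0.0, 1.0]], 'R': [[-0.9776082061546388, -0.21023854506864256, -0.009052592254659125], [-0.11695031013994951, 0.578575364501007, -0.8072008254150241], [0.17494233397688042, -0.7880674474687728, -0.5902074872642455]], 't': [533.5673226057237, 190.03027196049726, 1125.664135696853]}
{'mtx': array([[297.31863964,   0.        , 257.15102481],
       [  0.        , 297.31863964, 189.49931649],
       [  0.        ,   0.        ,   1.        ]]), 'mount': array([[-8.51833055e-04, -9.65295384e-01, -2.61159140e-01,
         6.95865250e+01],
       [ 9.99999167e-01, -5.69089790e-04, -1.15826924
[... 219 characters left out ...]
joint_pos': array([-1.39797457e+00,  3.42643715e-01,  1.52490590e+00,  4.38847059e-06,
        1.27539152e+00, -1.46005428e-01]), 'qvel': array([ 5.38321201e-05, -2.22900590e-03, -3.86339739e-03, -2.22226437e-04,
       -5.92620066e-04, -1.59988811e-03]), 'joint_torque': array([ 1.54604379e-03, -4.32004488e+01, -2.44694155e+01,  7.18600536e-02,
        5.26015169e-02, -5.27186035e-05]), 'tool_pos': array([ 164.52116379, -498.18363585,  226.12474064]), 'ee_rot': array([-3.14025913e+00, -2.00339418e-04,  3.18825774e-01]), 'wrist_force': array([ 0.0256293 , -0.01827788, -0.79481623]), 'ft_torque': array([-0.01246419,  0.00227039, -0.0368788 ]), 'gripper_force': 0.0, 'opening': 91.9548968701746}
```

View pics/scene0.png

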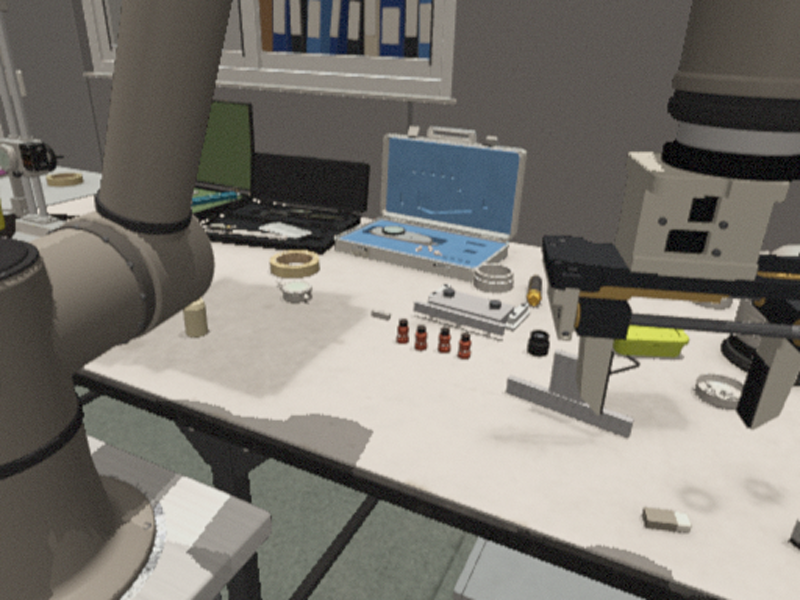

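View pics/side0.png

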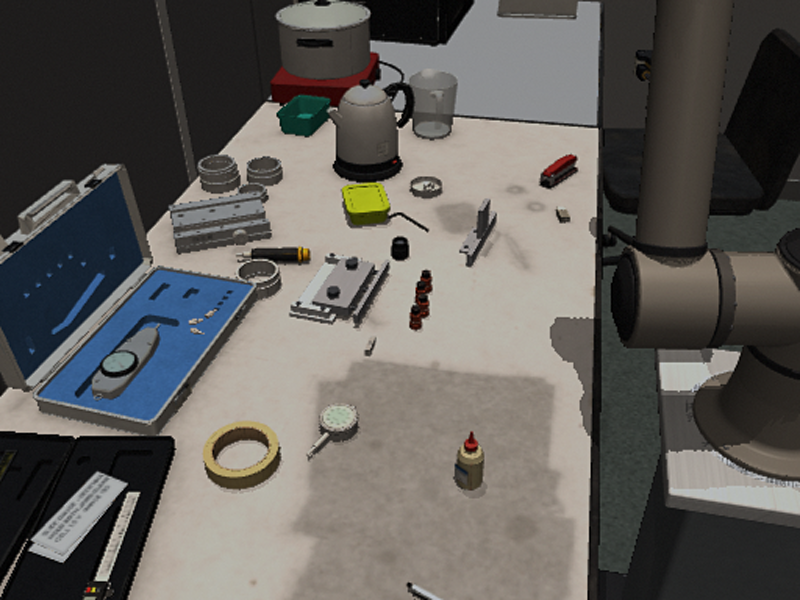

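The pictures show: straightedge near side (478,240), plugs (415–427, 280–325), stop around (345,290), magnifier (400,247), gauge block (371,346). I'll compute rough positions, then look with the wrist camera.

```bash
cat > h.py <<'E'
from bench import env
import numpy as np, cv2
from scipy.spatial.transform import Rotation as Rot
def ray(n,px,st=None):
    m=env.camera_model(n);K=m["mtx"];d=np.array([(px[0]-K[0,2])/K[0,0],(px[1]-K[1,2])/K[1,1],1.])
    if n!="wrist":
        R=np.array(m["R"]);return -R.T@np.array(m["t"]),R.T@d/np.linalg.norm(d)
    r=np.hypot(d[0],d[1]);d=np.array([np.sin(r)*d[0]/r,np.sin(r)*d[1]/r,np.cos(r)]) if r>1e-9 else np.array([0,0,1.])
    M=np.array(m["mount"]);T=Rot.from_euler('xyz',st[1]).as_matrix()
    return T@M[:3,3]+np.array(st[0]),T@M[:3,:3]@d
def plane(n,px,z,st=None):
    o,d=ray(n,px,st);return o+d*(z-o[2])/d[2]
def tri(rays):
    A=sum(np.eye(3)-np.outer(d,d) for o,d in rays);b=sum((np.eye(3)-np.outer(d,d))@o for o,d in rays)
    return np.linalg.solve(A,b)
def shot(name):
    s=env.state();st=(s["tool_pos"],s["ee_rot"]);im=env.capture("wrist")
    cv2.imwrite(f"pics/{name}.png",cv2.resize(im,(800,600),interpolation=cv2.INTER_CUBIC));np.save(f"pics/{name}.npy",np.array(st))
    np.save(f"pics/{name}_im.npy",im)
E
python3 - <<'E'
from h import *
S=1.5625
for k,p,z in [("se end near",(467,262),0),("se end far",(495,213),0),("tab top",(486,202),88),("p0",(416,327),0),("p1",(421,314),0),("p2",(424,302),0),("p3",(427,288),0),("rail near",(355,320),10),("rail far",(387,265),10),("mag",(400,256),0),("gauge",(371,352),0),("dial",(338,425),0),("dropper",(469,485),0)]:
    print(k,plane("side",(p[0]/S,p[1]/S),z).round())
E
```

```text
se end near [ 487. -320.    0.]
se end far [ 456. -509.    0.]
tab top [ 466. -397.   88.]
p0 [ 543. -111.    0.]
p1 [ 542. -147.    0.]
p2 [ 543. -181.    0.]
p3 [ 545. -223.    0.]
rail near [645. -96.  10.]
rail far [ 629. -266.   10.]
mag [ 615. -315.    0.]
gauge [602. -33.   0.]
dial [610. 133.   0.]
dropper [409. 203.  -0.]
```

```bash
python3 - <<'E'
from h import *
for psi in (np.pi/2-.1,-np.pi/2-.1):
    for p in ([470,-400,49],[540,-180,49],[640,-180,60],[500,-300,200]):
        q=env.inverse_kinematics(p,[np.pi,0,psi]); print(round(psi,2),p,None if q is None else np.round(q,2))
E
python3 - <<'E'
from h import *
o=[np.pi,0,np.pi/2-.1]
env.reach([500,-350,220],o); env.dwell(.3); shot("a")
env.reach([500,-190,220],o); env.dwell(.3); shot("b"); print(env.state()["time"])
E
```

```text
1.47 [470, -400, 49] [-0.83  0.69  1.47  0.    0.99 -0.73]
1.47 [540, -180, 49] [-0.46  0.62  1.61 -0.    0.91 -0.36]
1.47 [640, -180, 60] [-0.39  0.75  1.3   0.    1.09 -0.29]
1.47 [500, -300, 200] [-0.67  0.47  1.4   0.    1.27 -0.57]
-1.67 [470, -400, 49] [-0.83  0.69  1.47 -0.    0.99  2.41]
-1.67 [540, -180, 49] [-0.46  0.62  1.61 -0.    0.91  2.79]
-1.67 [640, -180, 60] [-0.39  0.75  1.3  -0.    1.09  2.85]
-1.67 [500, -300, 200] [-0.67  0.47  1.4  -0.    1.27  2.57]
2.8583
```

View pics/a.png

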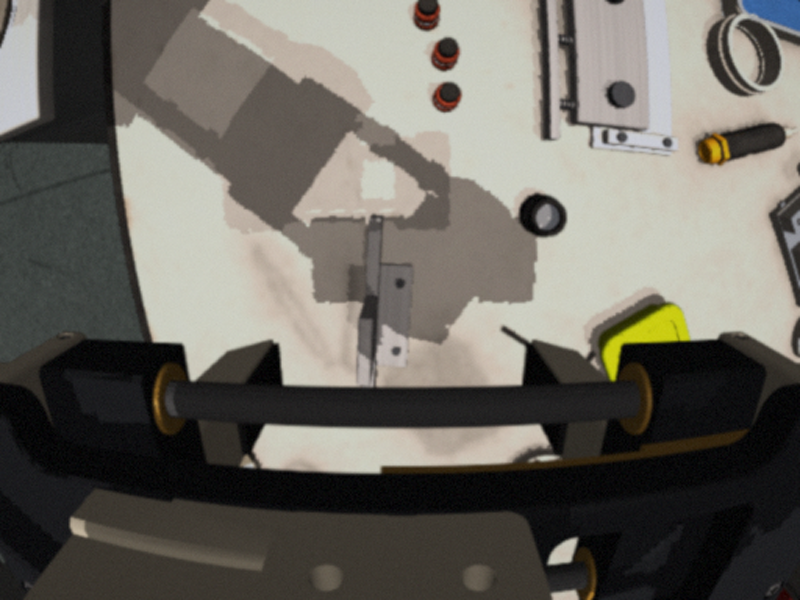

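View pics/b.png

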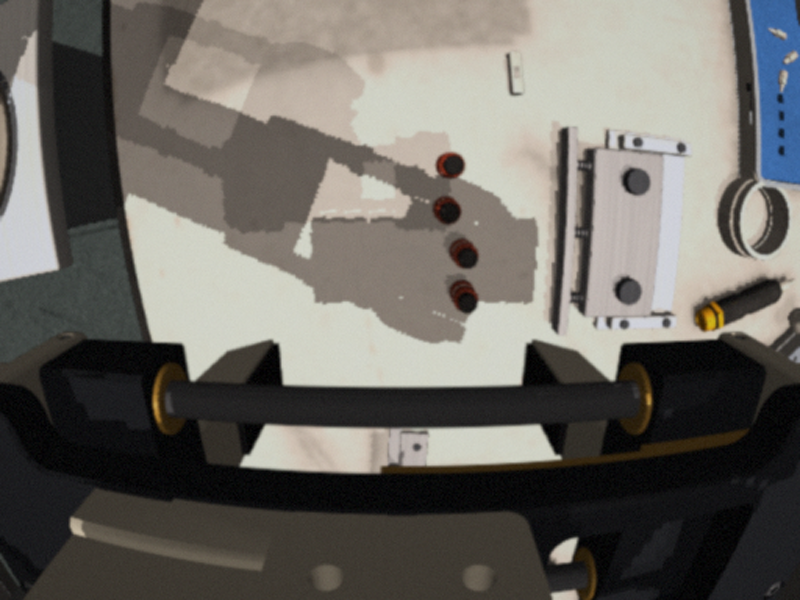

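Wrist view a shows the straightedge at (370,215–387) with its foot on the far (+x world) side, so its polished face looks toward the robot: it must be turned half round. View b shows plugs at (450,165)…(465,297), rail at (565,130–330). Enlarging.

```bash
python3 - <<'E'
from h import *
a=np.load("pics/a_im.npy");b=np.load("pics/b_im.npy");s=cv2.resize(cv2.imread("pics/side0.png"),(512,384),interpolation=cv2.INTER_AREA)
def crop(im,x0,y0,w,h,k):
    c=cv2.resize(im[y0:y0+h,x0:x0+w],None,fx=k,fy=k,interpolation=cv2.INTER_CUBIC)
    for i in range(0,w,10): cv2.putText(c,str(x0+i),(int(i*k),8),0,.3,(255,0,255),1);cv2.line(c,(int(i*k),10),(int(i*k),16),(255,0,255),1)
    for i in range(0,h,10): cv2.putText(c,str(y0+i),(0,int(i*k)+4),0,.3,(255,0,255),1);cv2.line(c,(18,int(i*k)),(24,int(i*k)),(255,0,255),1)
    return c
A=crop(a,215,130,75,120,4.9);B=crop(s,285,120,42,58,10)
o=np.zeros((590,800,3),np.uint8);o[:A.shape[0],:A.shape[1]]=A;o[:B.shape[0],372:372+B.shape[1]]=B
cv2.imwrite("pics/cA.png",o);cv2.imwrite("pics/cB.png",crop(b,270,70,180,150,4))
E
```

```text
(no output)
```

View pics/cA.png

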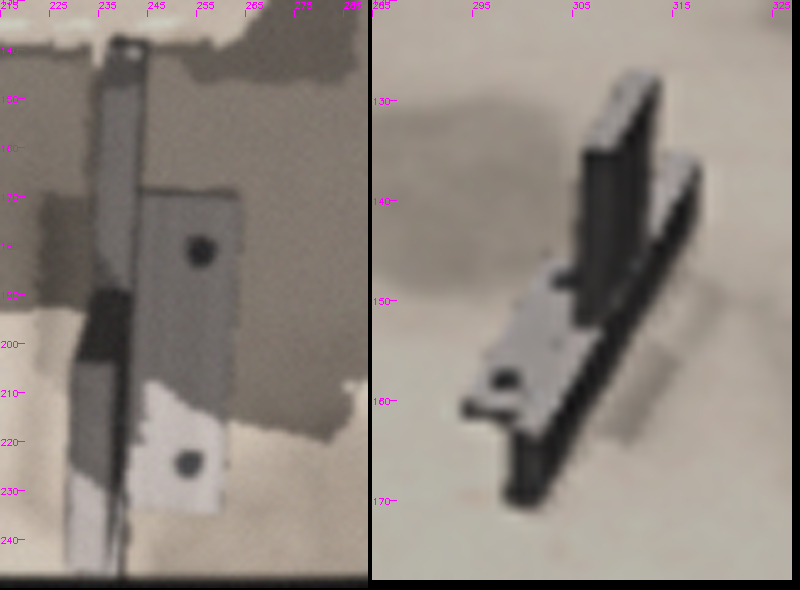

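View pics/cB.png

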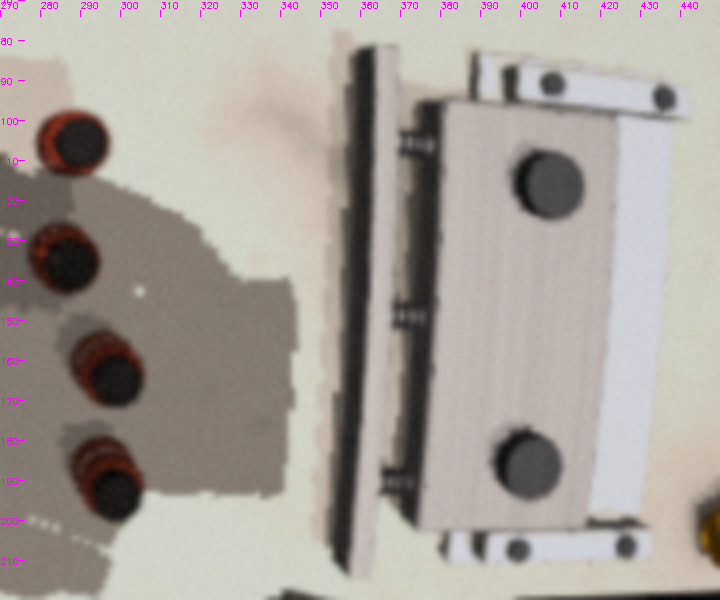

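Crops: tab top's near (+y) edge at wrist raw (233.9,203.5) / side (307.6,134.5); foot outer edge (263.8,168.4)–(259.5,233.7); plug tops at crop B (85,142),(68,260),(115,378),(117,494); rail top-front edge (376,46)–(350,577).

```bash
python3 - <<'E'
from h import *
sa=np.load("pics/a.npy");sb=np.load("pics/b.npy")
ca=lambda x,y:(215+x/4.9-.4,130+y/4.9-.4); cs=lambda x,y:(285+(x-372)/10-.45,120+y/10-.45); cb=lambda x,y:(270+x/4-.375,70+y/4-.375)
P=lambda *v:print(*[x.round(1) if hasattr(x,'round') else x for x in v])
P("tab near top tri",tri([ray("wrist",ca(95,362),sa),ray("side",cs(603,149))]), "wrist z88",plane("wrist",ca(95,362),88,sa),"side z88",plane("side",cs(603,149),88))
P("side tab centre",plane("side",cs(624,112),88))
f1=plane("wrist",ca(241,190),5,sa);f2=plane("wrist",ca(220,512),5,sa);P("foot",f1,f2,"len",np.hypot(*(f1-f2)[:2]),"dir",np.arctan2(*(f1-f2)[:2]))
d=(f1-f2)/np.linalg.norm(f1-f2);P("origin",(f1+f2)/2+32*np.array([-d[1],d[0],0]))
e1=plane("wrist",ca(100,85),26,sa);e2=plane("wrist",ca(107,42),26,sa);P("blade corner?",e1,e2)
b1=plane("side",cs(540,505),0);b2=plane("side",cs(697,215),0);P("blade bottom side",b1,b2,np.arctan2(*(b1-b2)[:2]))
s1=plane("wrist",ca(135,360),26,sa);
for (x,y) in [(85,142),(68,260),(115,378),(117,494)]: P("plug",plane("wrist",cb(x,y),40,sb))
for A,B in [((428,5),(85,142)),((447,47),(68,260)),((448,91),(115,378))]: pass
for A in [(428,5),(447,47),(448,91)]: P("plug a",plane("wrist",(A[0]/S-.2,A[1]/S-.2) if (S:=1.5625) else 0,40,sa))
P("bases b", [plane("wrist",cb(x,y),5,sb)[:2].round(1) for x,y in [(68,143),(62,252),(98,358),(100,462)]])
r1=plane("wrist",cb(376,46),29,sb);r2=plane("wrist",cb(350,577),29,sb);P("rail",r1,r2,np.hypot(*(r1-r2)[:2]),np.arctan2(*(r1-r2)[:2]))
for n,z,x,y in [("carriage front",41,442,100),("carriage front",41,415,527),("knob",45,553,182),("knob",45,531,463),("base back",8,670,118),("base back",8,640,515)]: P(n,plane("wrist",cb(x,y),z,sb))
E
```

```text
tab near top tri [ 472.3 -372.5   83.7] wrist z88 [ 472.7 -371.2   88. ] side z88 [ 471.7 -365.    88. ]
side tab centre [ 468.4 -387.4   88. ]
foot [ 506.9 -354.1    5. ] [ 492.3 -444.2    5. ] len 91.3 dir 0.2
origin [ 468.  -394.1    5. ]
blade corner? [ 475.3 -320.5   26. ] [ 478.2 -310.2   26. ]
blade bottom side [ 478.3 -309.     0. ] [ 452.1 -480.1    0. ] 0.2
plug [ 544.9 -117.9   40. ]
plug [ 537. -151.   40.]
plug [ 547.8 -186.5   40. ]
plug [ 545.9 -221.5   40. ]
plug a [ 537.9 -154.3   40. ]
plug a [ 547.9 -189.1   40. ]
plug a [ 545.  -222.9   40. ]
bases b [array([ 543.5, -117.4]), array([ 538.5, -151.4]), array([ 547.1, -186.2]), array([ 545.2, -220.5])]
rail [638.1 -93.5  29. ] [ 622.4 -260.8   29. ] 168.0 0.1
carriage front [ 653.5 -111.    41. ]
carriage front [ 640.4 -241.9   41. ]
knob [ 688.2 -136.5   45. ]
knob [ 679.4 -223.9   45. ]
base back [ 759.3 -116.3    8. ]
base back [ 747.  -259.9    8. ]
```

```bash
python3 - <<'E'
from h import *
o=[np.pi,0,np.pi/2-.157]
c=np.array([468.9,-395,0])
env.reach(c+[0,0,140],o); env.move_straight(c+[0,0,49],vel=90); env.dwell(.2)
s0=env.state(); env.clamp(60); env.dwell(.3); s=env.state()
print(s0["tool_pos"],s0["ee_rot"],s["tool_pos"],s["opening"],s["gripper_force"],s["wrist_force"],s["ft_torque"])
env.move_straight(c+[0,0,60],vel=40); env.dwell(.3); s=env.state(); print(s["tool_pos"],s["opening"],s["wrist_force"],s["time"])
env.move_straight(c+[0,0,150],vel=120)
# turn half round, then above the start of the push
n=np.array([np.cos(.097),-np.sin(.097),0]);t=np.array([np.sin(.097),np.cos(.097),0]);r=np.array([630,-177,0.])
o2=[np.pi,0,-np.pi/2-.097]
env.reach(c+[0,0,150],o2)
env.reach(r-n*140-t+[0,0,150],o2); env.dwell(.5); s=env.state()
print(s["tool_pos"],s["ee_rot"],s["opening"],s["wrist_force"],s["ft_torque"],s["time"])
im=env.capture("side")[90:290,180:380];cv2.imwrite("pics/held.png",cv2.resize(im,(600,600),interpolation=cv2.INTER_CUBIC))
E
```

```text
[ 469.08092089 -395.21715044   49.53602764] [3.14085940e+00 5.61844696e-04 1.41374917e+00] [ 468.89870765 -394.97127144   48.98917406] 9.89291268635816 59.99732494354248 [ 0.0439022  -0.48684944 -0.13423398] [-0.01031622 -0.07313726 -0.00212889]
[ 468.79477911 -394.90980052   59.79281073] 9.769616377520013 [-0.51955819  0.57434983 -2.65308948] 7.375
[ 490.5104776  -164.73083069  149.90960603] [ 3.14145430e+00  4.19611224e-05 -1.66828517e+00] 9.618045035485936 [-1.11160912 -0.44948422 -3.9209767 ] [ 0.1356998  -0.04262484  0.02991285] 12.3
```

View pics/held.png

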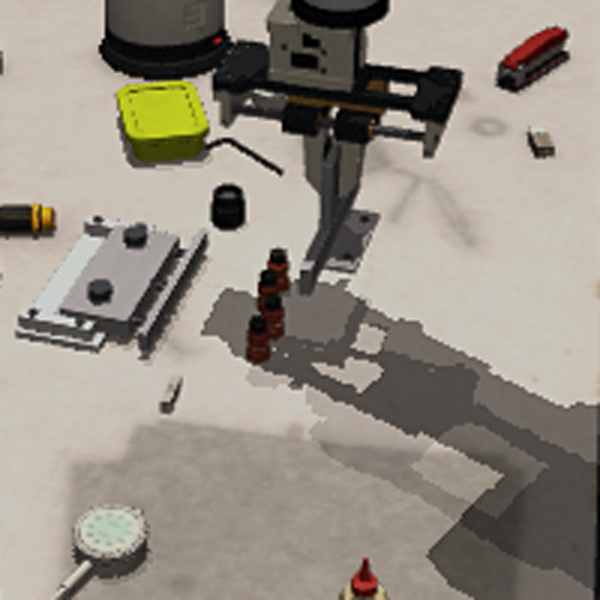

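The blade is held upright, foot on the robot's side and face toward plugs. Lower and push.

```bash
cat >> h.py <<'E'
n=np.array([np.cos(.097),-np.sin(.097),0]);t=np.array([np.sin(.097),np.cos(.097),0]);r=np.array([630,-177,0.])
def pose(d,z=53.7): return r+n*d-t+np.array([0,0,z])
def F(k=5):
    v=[]
    for _ in range(k): env.dwell(.02); v.append(env.state()["wrist_force"])
    return -np.mean(v,0)@n
def dn(): return (env.state()["tool_pos"]-r)@n
E
python3 - <<'E'
from h import *
env.move_straight(pose(-140),vel=70); env.dwell(.4)
b=F(10); s=env.state(); print("base",b,s["tool_pos"],s["wrist_force"],s["time"])
for d in range(-130,-34,8):
    env.move_straight(pose(d),vel=25); f=F(3)-b; print(d,round(dn(),2),round(f,2),round(env.state()["tool_pos"][2],2))
    if f>3.5: break
np.save("b.npy",b); s=env.state();print(s["time"],s["ft_torque"],s["opening"])
im=env.capture("side")[90:290,180:380];cv2.imwrite("pics/p1.png",cv2.resize(im,(600,600),interpolation=cv2.INTER_CUBIC))
E
```

```text
base 0.2779585556969894 [ 490.57569667 -164.44606393   53.71622465] [-1.37525129 -0.15067093 -2.03347516] 14.4417
-130 -130.1 -0.22 53.61
-122 -122.07 -0.37 53.64
-114 -114.08 0.32 53.61
-106 -106.02 -0.24 53.63
-98 -97.99 -0.22 53.66
-90 -89.93 -0.15 53.68
-82 -81.89 -0.11 53.7
-74 -73.92 -0.24 53.68
-66 -65.91 -0.19 53.68
-58 -57.89 -0.5 53.66
-50 -49.9 -0.3 53.66
-42 -41.91 -0.05 53.68
20.725 [ 0.10924872  0.0073179  -0.02241366] 9.3719579546744
```

View pics/p1.png

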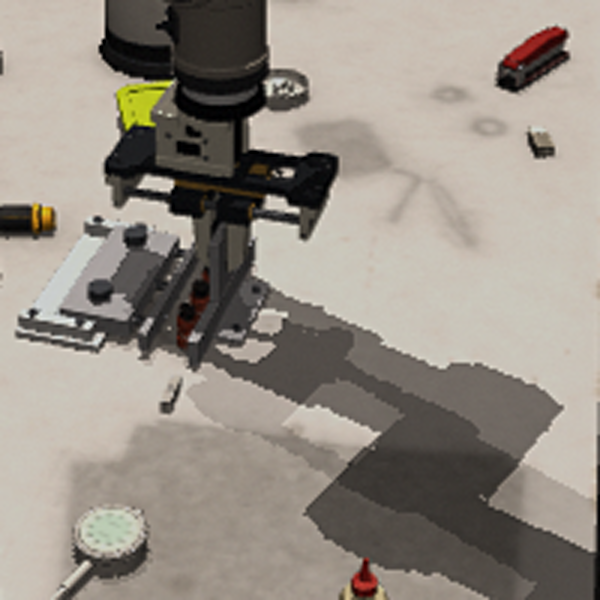

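Plugs upright in a row ahead of the blade, rail just beyond. Now feel for the rail.

```bash
python3 - <<'E'
from h import *
b=float(np.load("b.npy")); d=-42
while d<-12:
    f=F(4)-b
    if f>2 or d>-33: print(round(d,2),round(dn(),2),round(f,2),end=" | ")
    if f>7: break
    d+= 1.0 if d<-34 else 0.5
    env.move_straight(pose(d),vel=6)
s=env.state();print(s["time"],s["tool_pos"],s["ee_rot"],s["ft_torque"],s["wrist_force"]);np.save("d.npy",d)
E
```

```text
-32.5 -32.43 0.3 | -32.0 -31.96 0.27 | -31.5 -31.46 0.47 | -31.0 -30.97 -0.18 | -30.5 -30.46 0.44 | -30.0 -29.98 0.7 | -29.5 -29.44 0.0 | -29.0 -28.96 0.34 | -28.5 -28.47 0.13 | -28.0 -27.93 0.24 | -27.5 -27.46 -0.15 | -27.0 -26.95 0.49 | -26.5 -26.47 0.04 | -26.0 -25.96 0.17 | -25.5 -25.46 0.23 | -25.0 -25.05 0.57 | -24.5 -24.86 2.37 | -24.0 -24.43 4.13 | -23.5 -24.01 4.88 | -23.0 -23.74 5.52 | -22.5 -23.52 6.22 | -22.0 -23.26 6.5 | -21.5 -23.03 8.01 | 31.825 [ 606.99235079 -175.62554655   53.21087401] [ 3.13783318e+00  5.42400370e-04 -1.66762793e+00] [ 0.2482335   1.69488841 -0.00659587] [-8.18032185  0.27259117 -0.45320846]
```

```bash
python3 - <<'E'
from h import *
b=float(np.load("b.npy")); d=float(np.load("d.npy")); f=F(6)-b
while f<9.7:
    d+=.3; env.move_straight(pose(d,53.9),vel=5); f=F(5)-b; print(round(d,2),round(dn(),2),round(f,2))
hold=[F(6)-b for _ in range(13)]; print("hold",np.round(hold,1),env.state()["tool_pos"],env.state()["time"])
np.save("d.npy",d)
# draw slowly back
for k in range(12):
    d-=.7; env.move_straight(pose(d,53.9),vel=6)
    if k%3==2: print(round(dn(),2),round(F(3)-b,2))
env.move_straight(pose(d-10,53.9),vel=10)
env.dwell(.2); s=env.state();print(s["time"],s["tool_pos"],s["wrist_force"])
im=env.capture("side")[90:290,180:380];cv2.imwrite("pics/p2.png",cv2.resize(im,(600,600),interpolation=cv2.INTER_CUBIC))
E
```

```text
-21.2 -22.85 7.25
-20.9 -22.76 8.15
-20.6 -22.61 8.59
-20.3 -22.45 8.51
-20.0 -22.3 9.2
-19.7 -22.14 9.88
hold [ 9.6  9.8  9.9 10.   9.5  9.6  9.5  9.8  9.9 10.1  9.8  9.9  9.7] [ 607.86970771 -175.64074125   53.11098462] 35.225
-23.11 5.61
-23.89 4.28
-25.27 0.04
-28.13 0.17
39.975 [ 592.00847301 -174.30225107   53.87551067] [ 0.04616476  0.31369684 -2.87514079]
```

View pics/p2.png

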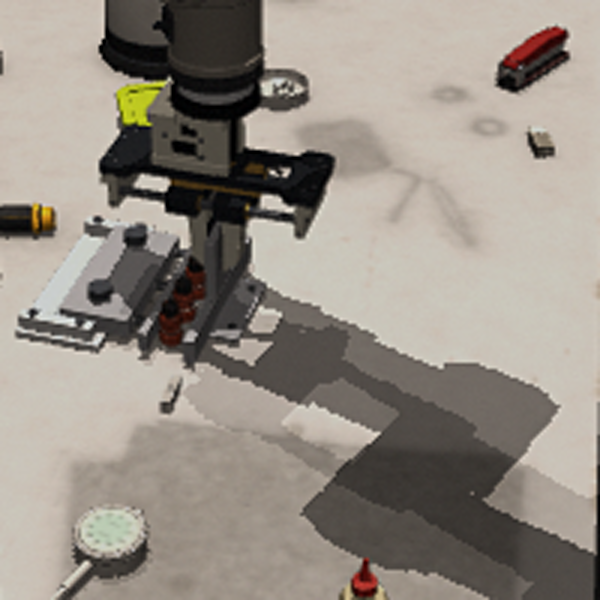

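Plugs stand against the rail with a gap to the blade. Draw back, set down, release.

```bash
python3 - <<'E'
from h import *
env.move_straight(pose(-70,53.9),vel=25); env.move_straight(pose(-125,54),vel=40); env.move_straight(pose(-125,51),vel=15); env.dwell(.3)
fz=np.mean([(env.dwell(.02),env.state()["wrist_force"][2])[1] for _ in range(8)]); z=51
while z>47.5:
    z-=.3; env.move_straight(pose(-125,z),vel=8); env.dwell(.06)
    g=np.mean([(env.dwell(.02),env.state()["wrist_force"][2])[1] for _ in range(4)])-fz
    if g>2: break
print(z,g,fz,env.state()["tool_pos"],env.state()["ft_torque"])
env.ungrasp(); env.dwell(.3); print(env.state()["opening"])
p=env.state()["tool_pos"]; env.move_straight([p[0],p[1],130],vel=60); env.move_straight([p[0]-20,p[1]-60,260],vel=120); env.dwell(.3); print(env.state()["time"])
im=env.capture("side")[90:290,180:380];im2=env.capture("scene")[150:250,240:373]
o=np.zeros((600,800,3),np.uint8);o[:500,:500]=cv2.resize(im,(500,500),interpolation=cv2.INTER_CUBIC)
o=o[:500];cv2.imwrite("pics/p3.png",np.hstack([o[:,:500],np.vstack([cv2.resize(im2,(300,226),interpolation=cv2.INTER_CUBIC),np.zeros((274,300,3),np.uint8)])]))
E
```

```text
48.60000000000002 7.083623851892861 -2.6799976912794174 [ 505.61413446 -165.9363002    48.95974107] [ 0.25395507  0.21163887 -0.07049863]
91.72410188600178
51.5667
```

View pics/p3.png

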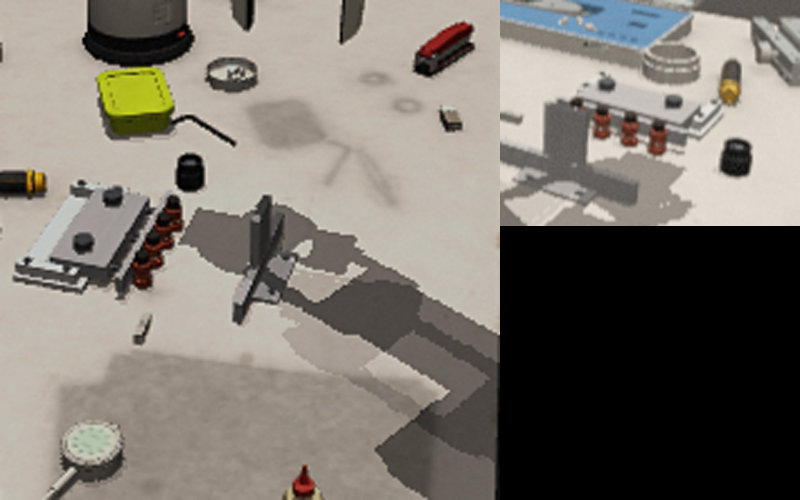

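All four plugs stand upright against the rail; the straightedge stands alone well clear.

```bash
python3 -c "
from bench import env
print(env.finish_job())"
```

```text
the job is handed in; nothing more can be done
None
```

The job is handed in: the four plugs were pushed as a row to the rail and pressed at about 10 N (highest reading 10.1 N) for about 1.5 s. They stand upright side by side against it, and the straightedge stands by itself about 90 mm clear.

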